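Pull out the outfeed tray rest until it locks and set a baking tray on it

TASK

Get the end of the outfeed conveyor ready to catch pastries: pull its telescoping tray rest out until the orange lock button clicks up through the hole in the tube. Then set the empty baking tray down on the rest, without dropping it, so that it lies flat between the conveyor's stop plate and the crossbar, square to the belt and centred across it. Leave everything else on the table where it is.

Things in the scene. Friction and masses are not known exactly. Their poses are not given: they have to be found in the camera images.
- conveyor: Fixed steel outfeed conveyor, pale belt. Origin on the table under the discharge end, mid-belt; y runs back along the belt to the machine (pastries leave along -y), x across the belt, z up. Belt 188 wide, top 125 high, nose at y = +23; side plates at x = +-101, 134 high. Below it two fixed 30 square tubes (x = +-55, top 70 high) stick out to y = -60.
- stop_plate (a point): Middle of the top edge of the stop plate's face on the conveyor, at y = 0, 96 high; the plate is 170 long across the belt and faces -y. In front of it (y from -22 to 0) lies the black rest ledge, also 170 long, top 82 high, on which one end of the tray rests. Axes as the conveyor's.
- rest (a joint): How far the telescoping tray rest is pulled out (m), 0 pushed in. Starts between 0 and 0.045, not locked; slides along the conveyor's -y against about 4 N friction, more when fast (12 N per m/s), and stays where it is left. At 0.130 (-0.0015) the lock button meets the hole in the tube and clicks up; then it is blocked both ways. End stop at 0.131.
- crossbar (a point): Middle of the rest's crossbar (moves with it), in its black grip patch, 80 high. Flat bar on edge: 180 long across the belt (x), 12 thick (y), from 46 to 96 high; axes as the conveyor's. Two 22 square inner tubes (x = +-55, top 66 high) carry it on its conveyor side; between them its middle 80 is free on both sides, to pinch from above.
- rest_pads (a point): Midway between the two black rest pads (moves with the rest), at their top, 82 high. Each pad is 24 wide (x) and 22 long (y), on the inner tubes at x = +-55, right against the crossbar's conveyor side; the other end of the tray rests on them. The crossbar's face is 110 from the stop plate's face when pushed in and 240 when locked.
- lock_button (a joint): Height of the orange spring button (m): 0 to 0.001 while held down inside the near tube (conveyor x = -55), about 0.009 once it has clicked out of the hole, 45 in front of the stop plate, where its tip stands 5 above the tube and 7 below a tray on the rest. Spring 3 to 5 N.
- tray: Empty dark steel baking tray lying on the table, 0.26 to 0.40 kg. Origin at the centre of its underside, z up, long side along y. Rim 241 (y) x 165 (x) outside, 30 high; upright walls below it 229 x 153 outside, floor 2.5 thick. Starts with y within 0.4 rad of the world's y. Same when turned half round.
- tray_rim (a point): Middle of the tray's long rim on its -x side (moves with the tray), at mid height of the bead, 25 above the underside. The bead is 9 wide (tray x) and 10 high, 20 to 30 above the underside, and overhangs the wall by 6 outwards. The same bead runs round all four sides.
- tray_place (a point): Where the centre of the tray's underside belongs once the rest is locked (fixed to the conveyor): mid-belt, midway between stop plate and crossbar, 82 high. The tray's 229 long walls go between stop plate and crossbar, 240 apart, both 14 above the tray's underside, with the tray's y along the conveyor's y. Axes as the conveyor's.
- syrup_bottle: Bystander: pink squeeze bottle, 48 across, 150 high; origin at the centre of its underside.
- wash_bottle: Bystander: white bottle with red label and cap, 60 across, 160 high; origin at the centre of its underside.
- saucer: Bystander: steel saucer, 130 across, 16 high; origin at the centre of its underside.
- stamp: Bystander: dark wooden pastry stamp, 52 across, 67 high; origin at the centre of its underside.
- spatula: Bystander: spatula with a wooden handle, 240 long along its x; lies flat.
- cake_a: Bystander: baked round pastry, 66 across, 31 high; origin at the centre of its underside.
- cake_b: Bystander: baked round pastry, 66 across, 31 high; origin at the centre of its underside.
- scraper: Bystander: bench scraper, steel blade 110 x 75 with a wooden grip, lies flat, 22 high.

How it is judged (in metres and radians):
On the way, in this order (a step that is already met when the one before it is completed fails the run):
1. the tray rest is pulled out and its lock button has clicked up through the hole (value of joint rest above 0.126 m and value of joint lock_button above 0.006 m), for 0.2 s.
2. the tray is lowered to within 15 mm of its place on the rest while still held in the fingers (distance between tray and tray_place below 0.03 m and z of tray in the frame of tray_place below 0.015 m and contact force between the fingers and tray above 0.5 N), for 0.1 s.
At the end, for the whole second after the job is handed in: Rest joint beyond 0.126 m, lock button out over 6 mm; tray let go and still on the rest: underside centre within 20 mm of mid-belt, 10 mm of midway between stop plate and crossbar, 4 mm of rest height; level within 0.04 rad, square to the belt within 0.1 rad; bystanders in place (all of step 1 and x of tray in the frame of tray_place between -0.02 and 0.02 m and y of tray in the frame of tray_place between -0.01 and 0.01 m and z of tray in the frame of tray_place between -0.004 and 0.004 m and angle between the y axis of tray and the y axis of conveyor, either way round below 0.1 rad and angle between tray's own z axis and vertical below 0.04 rad and linear speed of tray below 0.01 m/s and angular speed of tray below 0.05 rad/s); the robot touches nothing.
It fails at once if a bystander on the table is moved by more than 30 mm or knocked over (distance of any of syrup_bottle, wash_bottle, saucer, stamp, spatula, cake_a, cake_b, scraper from where it was at the start of the episode above 0.03 m or angle between any of syrup_bottle, wash_bottle, stamp's own z axis and vertical above 0.5 rad).
It also fails if it takes over 58 s, if anything falls off the work surface, if the arm or the gripper's body presses on something with over 40 N, if the wrist force passes 120 N, or if a joint passes its speed limit or range.

ROBOT

A 7-joint arm with a two-finger parallel gripper is mounted at the origin on the work surface. World frame = base frame: x ahead of the robot, y to its left, z up, the work surface at z = 0. Lengths are in mm, angles in rad, forces in N, time in s.
With the tool pointing down it reaches from about 400 to 900 mm from the base axis. Payload 5.6 kg.
Tool frame: the origin (TCP) lies midway between the tips of the shut fingers; the grasp point (between the pads) lies 19 mm behind it; z points along the fingers, y is the line along which they close (so a half turn about z gives the same grasp; the last joint's range is limited). The gripper opens to 92 mm and grips with 3 to 60 N. Pads are 20 mm wide; open, the fingers measure 128 mm over their backs; the gripper's body (75 mm by 189 mm) begins 69 mm behind the grasp point.
Start: joints at [1.282, 0.468, -0.012, 1.603, 0.006, 1.071, -0.056], TCP at [158.123, -630.481, 214.592] pointing down, gripper open.
Joint ranges: [-2.53, 2.53], [-0.31, 2.02], [-1.57, 1.55], [0.28, 2.44], [-1.29, 4.43], [0.15, 1.84], [-2.92, 2.92]. Speed limits (rad/s): [2.57, 2.57, 3.14, 3.14, 3.14, 3.14, 3.14].

INTERFACE

Orientations are given as a rotation vector (axis times angle).
In Python, from cell import robot, grip, kin, viewer gives the robot as it stands. Calls block until the motion is done:
- robot.movep(position, orientation): joint-space move of the TCP to a pose.
- robot.servo_line(position, feed=150, rotation=None): straight line of the TCP; rotation=None keeps the orientation; feed is the mean speed in mm/s.
- robot.goto_joints(angles): joint-space move.
- grip(opening, newtons=None): opening from 0.0 (shut) to 1.0 (fully open); newtons is the grip in N (None keeps the last); returns when the fingers have stopped.
- robot.hold(seconds).
- kin.ik(position, orientation): joint angles nearest the present ones, or None.
- robot.observe(): the state.
- viewer.read_camera(name): name is "scene" or "top" or "wrist"; returns the picture (420x560x3 uint8, red, green, blue); there is no depth.
- viewer.camera_info(name): a dict with "camera_matrix" (3x3 intrinsics, pixels), "k1" (the pictures are not rectified: a ray, as slopes to the right and down, at radius r is drawn at 1 + k1 r^2 times it, then the intrinsics apply), "R" (3x3) and "t" (3): a world point X has camera coordinates R X + t. Camera axes: x right, y down, z forward; pixel columns grow to the right and rows downward; lengths in mm; the calibration is good to about 2 mm. A picture is of the moment at which its call begins: read the wrist's pose just before it. camera_info takes no time and is no camera call; for the wrist camera it gives the pose at the moment of the call.
A pose or a line that the arm cannot do raises robot.IKError and nothing moves.
- robot.job_done(): hands the job in; it is judged then, once.
Trained networks look in the newest picture that a camera, given by its name, has taken for a name from the list of things; names that differ only in an ending like _2 or _b are one class to them, and where a whole thing is asked for, a point or a joint stands for the part that bears it (a point fixed in the world has none). Each returns a list of dicts, best first, with "confidence" (0 to 1); they miss things now and then, are a little off and sometimes report something else, mostly with a low value. They report only what shows in the picture. A call takes as long as a camera call.
- viewer.silhouettes(name, camera): "mask" (420x560 bool, what is visible of it).
- viewer.pinpoint(name, camera): "at" ([x, y, z] in mm, in the coordinates of the camera as it stood for that picture, good to about 4 mm: a listed point, or the origin of a listed thing).
The state is a dict: "t": time; "joints": joint angles; "joint_velocities": joint speeds; "joint_torque": joint torques, N m; "tcp_pos": TCP position; "tcp_rot": TCP orientation; "contact_force": force on the tool from outside, world axes, zero at the start; "wrist_torque": the same for the moment, N m; "grip_width": opening from 0.0 (shut) to 1.0 (fully open); "grip_force": force on a finger pad.
Only numpy, scipy, OpenCV 4.12 (cv2) and the standard library are available. Lean on these libraries where they do the work, as an engineer would, in place of code of your own. Each camera call takes 0.05 s, during which the arm holds its last target. There are 200 camera calls.

## Working session

There is one attempt and no reset: what is moved stays moved. The work goes in short steps, each a Python script; the robot and the scene stay as the last script left them, time stands still between calls to the robot, and variables do not carry over. Pictures are saved under pics/ and viewed, at most 13 in all, crops included, and the job is handed in when it is done.

```bash
mkdir -p pics; ls
cat > h.py <<'E'
import numpy as np, cv2
from cell import robot, grip, kin, viewer
from scipy.spatial.transform import Rotation as Ro
def toworld(p,info): return np.array(info["R"]).T@(np.array(p)-np.array(info["t"]).ravel())
def look(cam,names,png=None):
    info=viewer.camera_info(cam); im=viewer.read_camera(cam)
    if png: cv2.imwrite('pics/'+png,im[:,:,::-1])
    for n in names:
        for d in viewer.pinpoint(n,cam)[:2]:
            print(cam,n,round(d["confidence"],2),toworld(d["at"],info).round(1))
    return im,info
E
python3 - <<'E'
from h import *
for c in ("scene","top"):
    look(c,["conveyor","stop_plate","crossbar","rest_pads","tray","tray_rim","tray_place"],c+'0.png')
for n in ["syrup_bottle","wash_bottle","stamp","saucer","cake_a","spatula","scraper"]:
    i=viewer.camera_info("top")
    for d in viewer.pinpoint(n,"top")[:2]: print(n,round(d["confidence"],2),toworld(d["at"],i).round(0))
print(robot.observe())
E
```

```text
pics
scene conveyor 0.77 [ 5.938e+02  2.236e+02 -5.000e-01]
scene stop_plate 0.57 [595.4 222.   97.3]
scene crossbar 0.82 [596.6 102.6  81.9]
scene crossbar 0.55 [755.4  34.8  -0.9]
scene tray 0.61 [ 594.5 -335.1    4.9]
scene tray_rim 0.67 [ 523.3 -358.7   21.7]
scene tray_rim 0.64 [ 595.1 -332.3    4.6]
top conveyor 0.64 [590.4 220.7  -1.1]
top conveyor 0.57 [327.5 310.9  -0.9]
top stop_plate 0.95 [584.7 217.9  92.1]
top crossbar 0.59 [600.8 104.   77.6]
top rest_pads 0.7 [597.6 121.9  83.9]
top tray 0.84 [ 589.8 -337.     1.4]
top tray_rim 0.87 [ 519.  -359.7   23.1]
top tray_place 0.91 [595.7  98.6  82.5]
syrup_bottle 0.84 [ 771. -209.    0.]
wash_bottle 0.93 [763.  34.   1.]
wash_bottle 0.24 [587. 221.  92.]
stamp 0.83 [349. 119.  -2.]
saucer 0.61 [350. 118.  -3.]
saucer 0.33 [382.  45.  -2.]
cake_a 0.76 [766. -99.   1.]
cake_a 0.74 [382.  43.  -1.]
spatula 0.58 [328. 311.  -2.]
scraper 0.77 [759. 127.  -2.]
{'t': 1.15, 'joints': array([ 1.28197391,  0.46754227, -0.01163694,  1.60273075,  0.00599133,
        1.07137785, -0.05629674]), 'joint_velocities': array([-8.87448699e-04,  2.82062042e-04, -1.29953922e-04,  4.22723539e-05,
        4.84277124e-04,  1.95716839e-04,  4.47562061e-04]), 'joint_torque': array([ 5.58078955e-04, -5.20439529e+01, -1.22758883e-02, -2.44057757e+01,
       -5.66506153e-02,  1.14071381e-02,  6.27447278e-06]), 'tcp_pos': array([ 158.16010954, -630.45628499,  214.55217103]), 'tcp_rot': array([-3.11787947e+00, -3.85101972e-01,  2.95645817e-05]), 'contact_force': array([ 0.41135528, -0.70904048,  0.44201401]), 'wrist_torque': array([ 0.00697254,  0.00643738, -0.0213708 ]), 'grip_force': 0.0, 'grip_width': 0.9961793568243791}
```

View pics/top0.png

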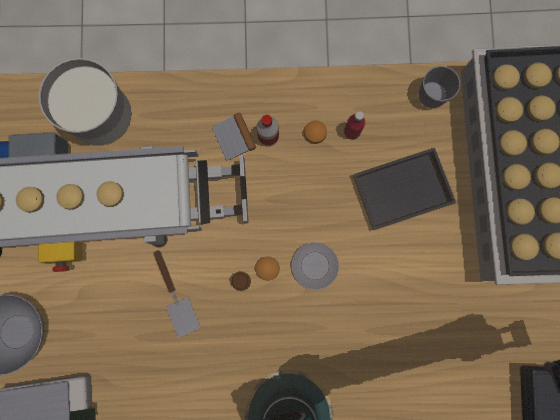

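View pics/scene0.png

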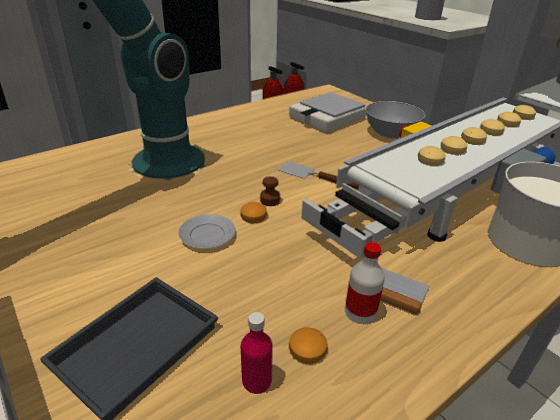

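The top view shows the conveyor with its nose near (190,195) and the crossbar near (243,190). The tray is centred at about (403,190), turned roughly 0.3 rad, with free space between it and the conveyor. Next I'll hover over the crossbar and look with the wrist camera.

```bash
cat >> h.py <<'E'
def rot(yaw): return (Ro.from_euler('z',yaw)*Ro.from_euler('x',np.pi)).as_rotvec()
E
python3 - <<'E'
from h import *
for y in (0.07,0.07+np.pi): print(kin.ik([597,95,330],rot(y)))
robot.movep([597,95,330],rot(0.07))
look("wrist",["conveyor","stop_plate","crossbar","rest_pads","tray_place"],'w1.png')
i=viewer.camera_info("wrist"); print(toworld([0,0,0],i))
print(robot.observe()['t'])
E
```

```text
[ 0.41600535  0.43916141 -0.86692993  1.53811567  0.3409286   1.32281973
 -1.98907217]
[ 0.52760232  0.51804143 -1.06824508  1.53178872  0.45929665  1.36489727
  1.06089524]
wrist conveyor 0.61 [585.6 221.4   1.6]
wrist conveyor 0.25 [ 7.586e+02  3.700e+01 -6.000e-01]
wrist stop_plate 0.72 [593.1 221.7  93.9]
wrist crossbar 0.88 [599.8 102.5  82.1]
wrist crossbar 0.53 [382.5  49.   -0.6]
wrist rest_pads 0.55 [597.5 123.3  80.7]
wrist rest_pads 0.26 [761.4 130.5  -0.8]
wrist tray_place 0.8 [600.8 103.8  86.2]
wrist tray_place 0.42 [ 767.7 -202.7   -3.7]
[665.81716074  99.92454837 499.32454941]
4.45
```

View pics/w1.png

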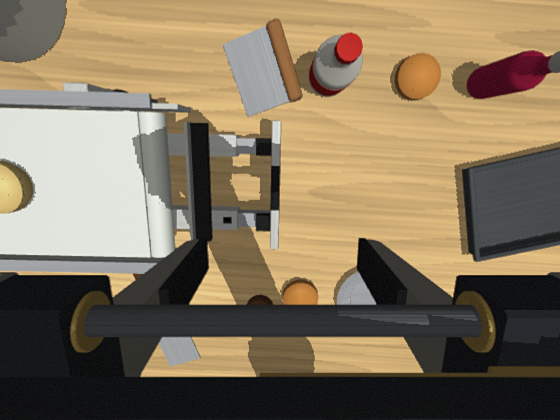

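Run:
```python
import cv2
im=cv2.imread('pics/w1.png')[75:265,130:300]
cv2.imwrite('pics/c1.png',cv2.resize(im,None,fx=3.1,fy=3.1,interpolation=cv2.INTER_NEAREST))
```

```text
(no output)
```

View pics/c1.png

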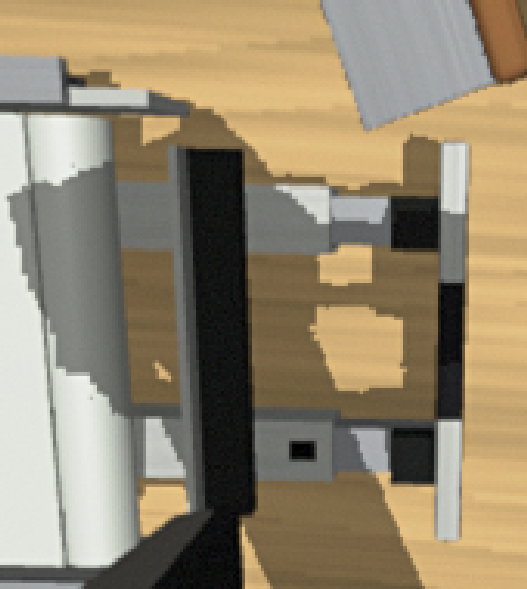

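```bash
cat >> h.py <<'E'
def back(px,z,info):
    K=np.array(info["camera_matrix"]); R=np.array(info["R"]); t=np.array(info["t"]).ravel()
    d=cv2.undistortPoints(np.array([[px]],float),K,np.array([info["k1"],0,0,0.]))[0,0]
    r=R.T@np.array([d[0],d[1],1]); c=-R.T@t
    return c+r*(z-c[2])/r[2]
E
python3 - <<'E'
from h import *
i=viewer.camera_info("wrist"); print(i['k1'])
b=lambda cx,cy,z: back((130+cx/3.1-.5+.16,75+cy/3.1-.5+.16),z,i)
def pr(n,a,c,z):
    p,q=b(*a,z),b(*c,z); d=p-q; print(n,p.round(1)[:2],q.round(1)[:2],'len',round(np.hypot(*d[:2]),1),'angle',round(np.arctan2(d[1],d[0]),3))
pr('barL',(440,143),(436,540),96)
pr('barR',(469,143),(461,540),96)
pr('ledge front',(243,150),(255,514),82)
pr('plate top front',(189,150),(208,510),96)
pr('pads',(391,224),(391,455),82)
pr('button hole mid',(302,450),(330,450),70)
E
```

```text
0.0036226738620414303
barL [685.  115.3] [507.2 106.4] len 178.1 angle 0.05
barR [685.8 103.2] [508.   94.7] len 178.1 angle 0.047
ledge front [676.7 201.4] [508.9 194.4] len 168.0 angle 0.042
plate top front [674.8 220.7] [514.6 213. ] len 160.3 angle 0.048
pads [649.8 135.5] [543.  130.5] len 106.9 angle 0.047
button hole mid [539.  174.6] [539.9 161.1] len 13.6 angle 1.64
```

The crop shows the crossbar's ends at crop (455,143) and (448,540), and the black button hole at (302,450). Back-projection gives a conveyor yaw of 0.047. The stop plate is near (592,220) and the bar centre near (596.5,105), with the rest almost fully pushed in. Next I'll pinch the bar and pull.

```bash
cat >> h.py <<'E'
th=0.047; ey=np.array([-np.sin(th),np.cos(th),0]); ex=np.array([np.cos(th),np.sin(th),0])
E
python3 - <<'E'
from h import *
b=np.array([596.5,105,0]); Z=np.array([0,0,1.])
robot.movep(b+Z*170,rot(th)); robot.servo_line(b+Z*62,feed=120)
print(robot.observe()['contact_force'])
grip(0.0,30)
o=robot.observe(); p=o['tcp_pos']; print(p,o['grip_width']*92,o['grip_force'],o['contact_force'],o['t'])
np.save('p0.npy',p)
robot.servo_line(p-ey*122,feed=80)
o=robot.observe();print(o['tcp_pos'],o['contact_force'])
for s in range(124,138,2):
    robot.servo_line(p-ey*s,feed=30); robot.hold(.1); o=robot.observe(); f=o['contact_force']@ey; print(s,round(f,1),(p-o['tcp_pos'])@ey)
    if abs(f)>16: break
print(robot.observe()['t'])
E
```

```text
[-0.40563464 -0.12599106  0.37165065]
[596.51754754 104.70835737  61.99492612] 11.903369571001626 29.99825745820999 [-0.35915526 -0.66792076  1.22005992] 7.3667
[601.72163609 -14.54594803  61.97332566] [-0.99037159  5.04603062 -0.43924327]
124 5.3 121.0787396172712
126 6.0 123.05977063062831
128 5.2 125.06267256484976
130 4.3 128.30378072325595
132 6.7 130.14060855590685
134 10.3 130.12441993673966
136 12.3 130.12016791750477
11.4917
```

Run:
```python
from h import *
p=np.load('p0.npy')
for s in (130,126,124):
    robot.servo_line(p-ey*s,feed=40); robot.hold(.1); o=robot.observe(); print(s,(o['contact_force']@ey).round(1),((p-o['tcp_pos'])@ey).round(2))
robot.servo_line(p-ey*130.1,feed=40); bar=robot.observe()['tcp_pos']
grip(1.0); robot.servo_line(bar+np.array([0,0,140]),feed=200)
T=np.array([591,-336,0]);  # over the tray
look("wrist",["lock_button","crossbar"],'w2.png')
r=0.31; tx=np.array([np.cos(r),np.sin(r),0])
robot.movep(T-tx*78+np.array([0,0,240]),rot(r+np.pi/2))
look("wrist",["tray","tray_rim"],'w3.png')
print(bar,robot.observe()['t'],robot.observe()['joints'])
```

```text
130 2.7 129.86
126 -1.8 127.82
124 -6.3 127.55Traceback (most recent call last):
  File "<stdin>", line 8, in <module>
  File "h.py", line 9, in look
    for d in viewer.pinpoint(n,cam)[:2]:
             ~~~~~~~~~~~~~~~^^^^^^^
ValueError: it knows: cake, conveyor, crossbar, rest_pads, saucer, scraper, spatula, stamp, stop_plate, syrup_bottle, tray, tray_place, tray_rim, wash_bottle
```

View pics/w2.png

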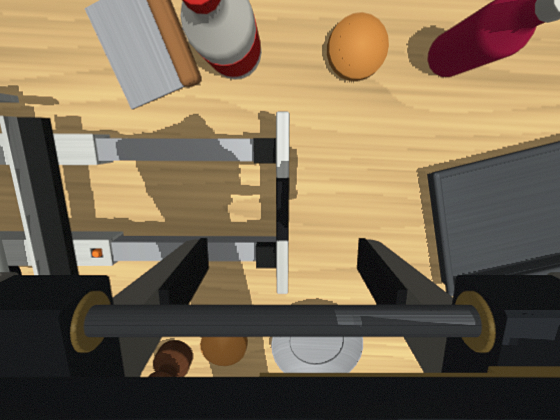

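The orange button shows through the hole at (97,252), and the bar blocked in both directions, so the rest is locked. Next, the tray.

Run:
```python
from h import *
T=np.array([591,-336,0])
r=0.31; tx=np.array([np.cos(r),np.sin(r),0])
robot.movep(T-tx*78+np.array([0,0,240]),rot(r+np.pi/2))
look("wrist",["tray","tray_rim"],'w3.png')
print(toworld([0,0,0],viewer.camera_info("wrist")))
print(robot.observe()['t'],robot.observe()['joints'])
```

```text
wrist tray 0.88 [ 593.7 -333.8    2.3]
wrist tray_rim 0.95 [ 518.9 -361.6   24.7]
[ 495.62621448 -292.87165323  409.39667219]
17.0917 [ 1.31559794  0.73857028 -1.19908767  1.57902661  0.7049109   1.31744379
  0.3309354 ]
```

View pics/w3.png

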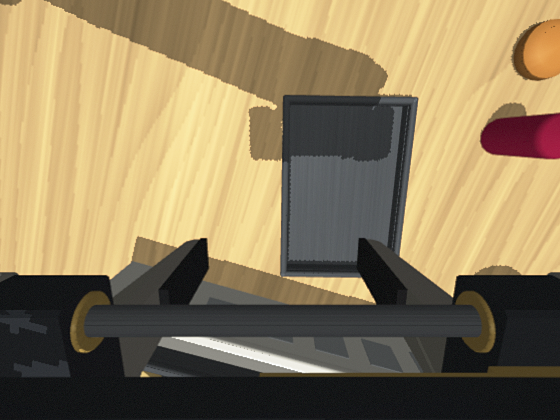

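Run:
```python
from h import *
i=viewer.camera_info("wrist")
m=viewer.silhouettes("tray","wrist")[0]["mask"].astype(np.uint8)
for rows in (110,150,190,230): 
    x=np.where(m[rows])[0]; print(rows,x.min(),x.max(), back((x.min()-.5,rows),30,i).round(1),back((x.max()+.5,rows),30,i).round(1))
for c in (295,320,345):
    y=np.where(m[:,c])[0]; print(c,y.min(),y.max(),back((c,y.min()-.5),30,i).round(1),back((c,y.max()+.5),30,i).round(1))
def ang(a,b): d=back(a,30,i)-back(b,30,i); print(np.hypot(*d[:2]).round(1),np.arctan2(d[1],d[0]).round(3))
ang((283.5,95),(281,276)); ang((283.5,95),(418,97))
```

```text
110 284 417 [ 487.2 -262.4   30. ] [ 642.3 -212.6   30. ]
150 282 412 [ 499.5 -308.5   30. ] [ 656.1 -258.2   30. ]
190 282 406 [ 515.  -356.9   30. ] [ 669.5 -307.3   30. ]
230 281 402 [ 530.4 -409.2   30. ] [ 686.4 -359.    30. ]
295 95 276 [ 495.  -241.4   30. ] [ 570.5 -468.    30. ]
320 96 277 [ 523.9 -233.2   30. ] [ 604.4 -458.7   30. ]
345 96 277 [ 552.6 -224.    30. ] [ 637.8 -448.    30. ]
237.6 1.868
161.8 -2.845
```

The wrist view shows the tray's rim outline from (284,95) to (402,276), with the near long rim between the fingers. The fit gives a centre of about (594,-336) and a yaw of 0.29, which agrees with the network. Next I'll grasp and lift slightly.

Run:
```python
from h import *
r=0.29; tx=np.array([np.cos(r),np.sin(r),0]); ty=np.array([-tx[1],tx[0],0]); Z=np.array([0,0,1.])
g=395.6*tx-492.5*ty
robot.movep(g+Z*80,rot(r+np.pi/2)); robot.servo_line(g+Z*7,feed=90)
o=robot.observe(); print(o['contact_force'].round(1),o['tcp_pos'])
grip(0.0,60)
o=robot.observe(); print(o['tcp_pos'],o['grip_width']*92,o['grip_force'],o['contact_force'].round(1),o['wrist_torque'].round(2))
robot.servo_line(g+Z*90,feed=60); robot.hold(.3)
o=robot.observe(); print(o['tcp_pos'],o['grip_width']*92,o['contact_force'].round(1),o['wrist_torque'].round(2),o['t'])
look("wrist",["tray","tray_rim"],'w4.png')
m=viewer.silhouettes("tray","wrist")[0]["mask"]; np.save('m4.npy',m)
look("scene",["tray","tray_rim"],'s4.png')
```

```text
[-0.1 -0.3  0.3] [ 520.41084059 -358.81311316    7.4793398 ]
[ 519.9680436  -358.76220777    7.05521291] 8.09623782294387 59.999246299266815 [-1.8  0.6  1.5] [ 0.08 -0.26  0.14]
[ 519.89838156 -358.76243375   89.88498427] 8.35460105903708 [-0.1  0.1 -3.9] [-0.1   0.15  0.03] 21.8417
wrist tray 0.79 [ 591.3 -336.4   78.9]
wrist tray_rim 0.6 [ 519.2 -360.4  107.5]Traceback (most recent call last):
  File "<stdin>", line 11, in <module>
IndexError: list index out of range
```

View pics/w4.png

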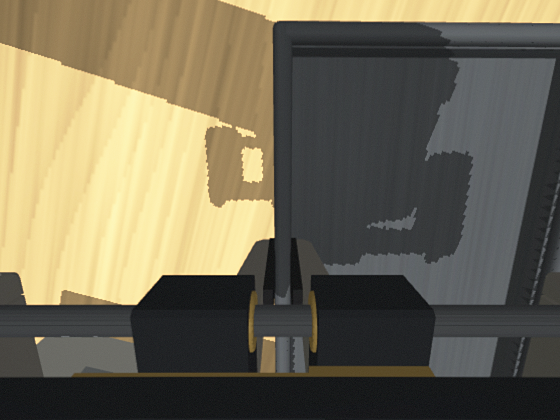

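Run:
```python
from h import *
i=viewer.camera_info("wrist"); tcp=robot.observe()['tcp_pos']
r=0.29; tx=np.array([np.cos(r),np.sin(r),0]); ty=np.array([-tx[1],tx[0],0])
im=cv2.imread('pics/w4.png').astype(int)
for c in (300,350,400,450):
    k=np.abs(np.diff(im[5:40,c].sum(1))).argmax()+5
    d=back((c,k+.5),113,i)-tcp; print(c,k,'tx',(d@tx).round(1),'ty',(d@ty).round(1))
for row in (60,120,200):
    k=np.abs(np.diff(im[row,262:284].sum(1))).argmax()+262
    d=back((k+.5,row),113,i)-tcp; print(row,k,'tx',(d@tx).round(1),'ty',(d@ty).round(1))
im,inf=look("scene",["tray","tray_rim"],'s4.png')
```

```text
300 20 tx 7.6 ty 118.9
350 21 tx 29.5 ty 118.5
400 21 tx 51.4 ty 118.5
450 21 tx 73.2 ty 118.4
60 272 tx -4.6 ty 103.2
120 272 tx -4.8 ty 77.3
200 271 tx -5.6 ty 38.7
scene tray 0.62 [ 594.2 -334.7   83.5]
scene tray 0.56 [ 769.7 -201.8   -0.9]
scene tray_rim 0.67 [ 524.9 -359.2  106.6]
```

View pics/s4.png

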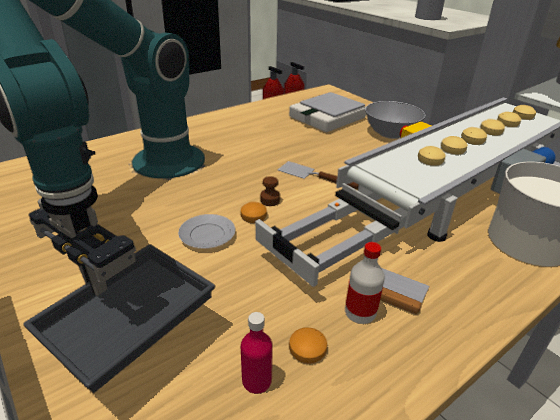

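The scene view shows the tray held level at about (120,315), with the rest extended, so everything is in order. Next I'll carry it across and stop above the place for a check.

Run:
```python
from h import *
Z=np.array([0,0,1.]); tcp=robot.observe()['tcp_pos']
P=np.array([597,100.6,0]); G=P-78*ex+1*ey
robot.servo_line(tcp+Z*100,feed=150)
robot.servo_line(G+Z*190,feed=120,rotation=rot(th+np.pi/2))
robot.servo_line(G+Z*115,feed=80); robot.hold(.2)
o=robot.observe(); print(o['t'],o['tcp_pos'],G,o['contact_force'].round(1),o['wrist_torque'].round(2),o['grip_width']*92)
look("wrist",["tray","stop_plate"],'w5.png'); look("top",["tray","tray_place","stop_plate"],'t5.png')
```

```text
28.25 [519.34771103  97.91624555 115.42605432] [519.03915244  97.93424525   0.        ] [ 0.1 -0.6 -4.1] [-0.03  0.22 -0.03] 8.070404270487517
wrist tray 0.73 [596.4 104.7 106. ]
top tray 0.72 [589.6 100.7 104.9]
top stop_plate 0.88 [586.7 220.3  91.7]
```

View pics/w5.png

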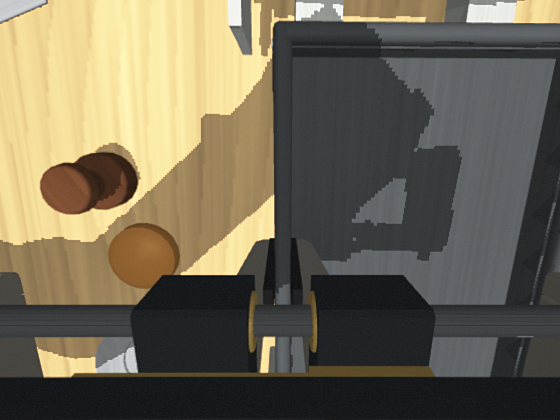

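View pics/t5.png

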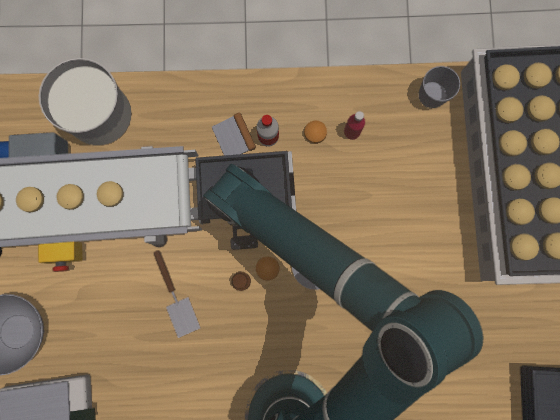

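The tray hangs over the rest, its ends just inside the stop plate (194,185) and the crossbar (292,180). Next I'll lower it while watching the force.

Run:
```python
from h import *
tcp=robot.observe()['tcp_pos']
for z in (104,100,96,93,91,90,89,88,87):
    robot.servo_line([519.04,97.93,z],feed=30); robot.hold(.05); o=robot.observe(); f=o['contact_force']
    print(z,f.round(1),o['wrist_torque'].round(2),o['tcp_pos'].round(1))
    if f[2]>3: break
robot.hold(.2); print(o['t'])
```

```text
104 [-0.3 -0.1 -3.7] [-0.07  0.23  0.02] [519.  98. 104.]
100 [ 1.  -0.8 -3.7] [-0.12  0.24 -0.  ] [519.   97.9  99.9]
96 [-0.4  0.  -3.8] [-0.07  0.22  0.  ] [519.   97.9  95.9]
93 [ 0.3 -0.  -3.6] [-0.03  0.15 -0.  ] [519.1  98.   93. ]
91 [ 0.5 -0.4 -2.5] [0.03 0.04 0.02] [519.3  98.1  91.2]
90 [-0.4  0.6 -0.4] [ 0.02 -0.01  0.  ] [519.1  98.1  90.2]
89 [-1.4  0.   1.2] [ 0.04 -0.02 -0.03] [519.   98.1  89.1]
88 [-5. -2.  9.] [-0.28  0.54 -0.  ] [519.1  98.1  88.9]
31.3333
```

Run:
```python
from h import *
robot.servo_line([519.04,97.93,89.2],feed=30); robot.hold(.1)
grip(0.4,10); robot.hold(.2); o=robot.observe(); print(o['contact_force'].round(1),o['grip_width'])
robot.servo_line([519.04,97.93,240],feed=120)
robot.movep([440,-150,330],rot(0.6))
robot.hold(.5)
look("top",["tray","tray_place","stop_plate","crossbar"],'t6.png'); look("scene",["tray"],'s6.png')
a=cv2.imread('pics/t6.png')[120:270,150:330]; b=cv2.imread('pics/s6.png')[150:310,200:440]
cv2.imwrite('pics/c6.png',np.vstack([cv2.resize(a,(360,300),interpolation=2),cv2.resize(b,(360,240),interpolation=2)]))
i=viewer.camera_info("top"); viewer.read_camera("top"); m=viewer.silhouettes("tray","top")[0]["mask"].astype(np.uint8)
c,_=cv2.findContours(m,0,1); c=max(c,key=cv2.contourArea)
w=np.array([back(p[0],112,i)[:2] for p in c],np.float32); print(cv2.minAreaRect(w)); print(robot.observe()['t'])
```

```text
[-0.6 -0.1  0.9] 0.39936413448137
top tray 0.67 [593.7 103.   83.9]
top stop_plate 0.59 [586.2 218.5  91.3]
top crossbar 0.64 [602.7 -23.4  74.1]
scene tray 0.95 [598.  105.1  85. ]
((595.1207885742188, 100.12017822265625), (164.6456756591797, 239.9761505126953), 2.7694289684295654)
36.0917
```

View pics/c6.png

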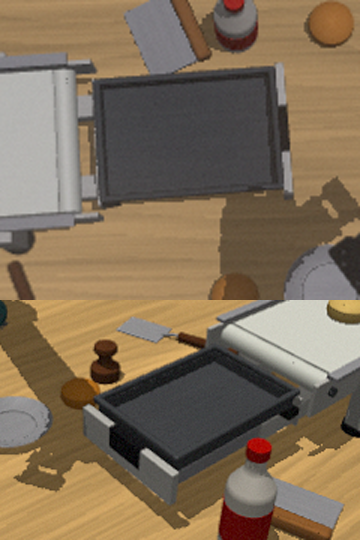

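The crop shows the tray flat on the rest between the stop plate and crossbar. It measures a centre of (595,100), a yaw of 0.048 and a height of about 84, and the bystanders haven't moved. I'll hand it in.

```bash
python3 -c "
from h import *
print(robot.job_done())"
```

```text
the job is handed in; nothing more can be done
None
```

I pulled the tray rest out until it locked, set the tray flat, square and centred on it, and handed the job in at about 36 s; no verdict came back.

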